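# Open a dry store by its flush ring pull and put an objective away

## Robot

A 7-joint arm with a two-finger parallel gripper is mounted at the origin on a cart in front of the work surface, level with it; the furniture and walls round the work are solid. World frame = base frame: x ahead of the robot, y to its left, z up, the work surface at z = 0. Lengths are in mm, angles in degrees, forces in N, time in s.
With the tool pointing down it reaches from about 350 to 775 mm from the base axis. Payload 3.1 kg.
Tool frame: the origin (TCP) lies between the finger pads; the fingertips stand arm.tip_extent ahead of it and the grasp point (between the pads) is the TCP (arm.tip_extent is the distance from the TCP to the fingertips, in mm); z points along the fingers, y is the line along which they close (so a half turn about z gives the same grasp; the last joint's range is limited). The gripper opens to 85 mm and grips with 20 to 120 N. Pads are 22 mm wide; open, the fingers measure 114 mm over their backs; the gripper's body (76 mm by 85 mm) begins 54 mm behind the grasp point. The pads swing forward as they close: fully open they stand 13 mm farther back than shut.
Start: joints at [69.288, 17.813, 0.802, 86.603, -0.252, 75.585, -1.558], TCP at [172.94, -522.12, 228.304] pointing down, gripper open.
Joint ranges: [-154.91, 154.91], [-16.99, 109.72], [-72.82, 74.43], [7.12, 147.25], [-82.49, 262.49], [11.32, 116.49], [-174.64, 174.64]. Speed limits (degrees/s): [159.86, 159.86, 180, 180, 180, 180, 180].

## Interface

Orientations are given as [roll, pitch, yaw] about the fixed x, y, z axes, in that order (R = Rz(yaw) Ry(pitch) Rx(roll)).
In Python, from station import arm gives the robot as it stands.
- The arm moves only by the tool arm_command, never from a script. Its argument "series" is a list of rows, each a list of 7 numbers: the shift along the world's x, y, z each as a share of 50 cm, from -1 to 1, then the turn, a rotation vector about the world's x, y, z each as a share of 45 degrees, from -1 to 1, then the opening in per cent of the stroke, from 0 (shut) to 100 (fully open). A call has 1 to 5 rows; each row shifts and turns the commanded pose from where the row before left it; what a row does not reach is not made up. A row lasts 1/12 s, in which the tool goes at most 41.7 mm and 7.16 degrees, less where a joint would pass 70% of its speed; a pose out of reach is approached as far as the arm can. A call with a number of a shift or a turn outside -1 to 1 is refused whole. A call with a gripper value outside its range is refused whole. The fingers move at their own pace and stop on an object; the grip force is fixed at half the most. Time passes only in rows, so rows that do not move let the fingers close. It gives the time, the measured TCP pose, the force, the opening and the grip force at its end, in the units of the state.
- arm.observe(): the state, without advancing time (a new reading comes with each control period).
- arm.capture(name): name is "scene" or "side" or "wrist"; returns a dict with "frame" (420x560x3 uint8, blue, green, red), "camera_matrix" (3x3 intrinsics, pixels), "R" (3x3) and "t" (3): a world point X has camera coordinates R X + t. Camera axes: x right, y down, z forward; pixel columns grow to the right and rows downward; lengths in mm; the calibration is good to about 2 mm. The wrist camera is an equidistant fisheye: a pixel r from the principal point sees the ray r / f radians off the axis. A picture is of the moment at which its call begins. There is no depth.
- arm.job_done(): hands the job in; it is judged then, once.
The state is a dict: "t": time; "qpos": joint angles; "joint_vel": joint speeds; "joint_torque": joint torques, N m; "position": TCP position; "tcp_rot": TCP orientation; "ft_force": force on the tool from outside, world axes, zero at the start; "ft_torque": the same for the moment, N m; "width": opening from 0.0 (shut) to 1.0 (fully open); "grip_force": force on a finger pad.
Only numpy, scipy, OpenCV 4.12 (cv2) and the standard library are available. Lean on these libraries where they do the work, as an engineer would, in place of code of your own. Each camera call takes 0.05 s, during which the arm holds its last target. There are 200 camera calls.

## Task

Put the objective case from the bench away in the dry store: flip up the ring pull that lies recessed in the hatch, lift the hatch by it until it stands upright on its own, then lower the case gently into the empty front bay, standing upright, and let go. Do not drop the case in, do not upset the two cases already stored, and leave the bottles, the beaker and the dish on the bench where they are. Leave the hatch standing open, more is to be put away.

Things in the scene. Friction and masses are not known exactly. Their poses are not given: they have to be found in the camera images.
- dry_store: white bench-top dry store, fixed, 236 (x) x 196 (y) x 95 mm high, a round dial on its front. Origin: centre of its underside on the bench; x runs from its front to its rear (hinge side), y to its left, z up. Flush in its top deck (95 mm up) lies a grey painted steel hatch, 189 (x) x 163 mm (y), from x = -102 to +87 mm, over one well whose floor is 12 mm above the bench
- hatch (a joint): angle of the hatch about its rear edge: 0 shut and flush, 1.57 standing upright, stop at 1.85. Stiff friction hinges hold it wherever it is left; lifting it takes about 8 N at the ring pull. Hatch 0.45 kg
- hatch_hinge (a point): middle of the hatch's hinge axis, at x = +90 mm, z = +95 mm of the dry store (level with the deck); the axis runs along the dry store's y. The point turns with the hatch: x from the hatch's front edge to the hinge, z out of its top face
- ring_pull (a joint): angle of the ring pull in the hatch: 0 lying in its pan and pointing to the hinge (may start up to 0.12), 1.57 square to the hatch, stop at 2.6 (swung over past the hatch's front edge). It turns about a line parallel to the hinge, 176 mm in front of the hinge axis and 6 mm below the hatch's top face. Slight friction holds it where it is left
- ring_pan (a point): middle of the pan's open mouth, level with the hatch's top face, 141 mm in front of the hinge axis. The pan is recessed 20 mm below the face; inside 90 (x) x 74 mm (y). With the ring lying in it, the pan leaves 38 mm free inside the ring (front side of the grip bar) and 31 mm behind the bar, to pinch the bar from above with a finger on each side
- ring_bar (a point): middle of the ring pull's straight grip bar, the far side of the D-shaped steel ring: round, 8 mm thick, 32 mm straight along the dry store's y, 45 mm from the ring's pivot line; lying flat its centre is 6 mm below the deck. The ring is 44 mm wide inside at its legs; the bar can turn in the grip. The point turns with the ring: x from pivot to bar, y along the bar
- case_center (a point): centre of the objective case standing on the bench at the right: translucent cylinder with a black screw cap, 54 mm tall, about 0.06 kg; the point lies 27 mm above its base, z is its upright axis. Body 32 mm across from 0 to 38 mm above the base, cap 36 mm across from 38 to 54 mm
- front_bay (a point): centre of the floor of the empty front bay of the well, 12 mm above the bench; axes as the dry store's. The bay reaches 46 mm to front and rear and 83 mm to each side (5 mm less at the gasket ledge just under the hatch). On its rear side a low cross wall, 25 mm high, 4 mm thick, parts it from the rear bay, where two cases stand
- stored_case_l_center (a point): centre (27 mm above the base) of the left one of the two like objective cases standing in the rear bay; hidden until the hatch is open
- stored_case_r_center (a point): centre (27 mm above the base) of the right one of the two like objective cases standing in the rear bay; hidden until the hatch is open
- media_bottle: bystander: closed plastic reagent bottle with a screw cap, 48 mm across, 105 mm tall, on the right behind the objective case; origin at the centre of its underside
- oil_bottle: bystander: small closed bottle with a black cap, 42 mm across, 88 mm tall, far right; origin at the centre of its underside
- beaker: bystander: empty clear beaker, 42 mm across, 50 mm tall, right; origin at the centre of its underside
- dish: bystander: lidded clear culture dish, 58 mm across, 15 mm tall, right, behind the objective case; origin at the centre of its underside
Not all that is in view belongs to the job. What is shaped like the part that bears case_center but orange is not meant.

How it is judged (in metres and radians):
On the way, in this order (a step that is already met when the one before it is completed fails the run):
1. the ring pull is flipped up out of its pan while the hatch is still shut (value of joint ring_pull above 0.9 rad and value of joint hatch below 0.3 rad), for 0.1 s.
2. the hatch stands open (75 degrees or more) (value of joint hatch above 1.3 rad), for 0.2 s.
At the end, for the whole second after the job is handed in: the objective case stands upright (within 7 degrees) and at rest on the floor of the front bay, its axis within 34 mm front-to-rear and 70 mm sideways of the bay's centre, and the hatch stays open at 75 degrees or more (x of case_center in the frame of front_bay between -0.034 and 0.034 m and y of case_center in the frame of front_bay between -0.07 and 0.07 m and z of case_center in the frame of front_bay between 0.02 and 0.034 m and angle between case_center's own z axis and vertical below 0.12 rad and linear speed of case below 0.02 m/s and value of joint hatch above 1.3 rad); the robot touches nothing.
It fails at once if the case is dropped into the store (faster than 0.6 m/s inside the well) (x of case_center in the frame of front_bay between -0.05 and 0.15 m and y of case_center in the frame of front_bay between -0.085 and 0.085 m and z of case_center in the frame of front_bay below 0.08 m and linear speed of case above 0.6 m/s).
It fails at once if a stored case is tipped or shoved (angle between any of stored_case_l_center, stored_case_r_center's own z axis and vertical above 0.35 rad or distance of any of stored_case_l_center, stored_case_r_center from where it was at the start of the episode above 0.03 m).
It fails at once if a bottle, the beaker or the dish is shoved or knocked over (distance of any of media_bottle, oil_bottle, beaker, dish from where it was at the start of the episode above 0.03 m).
It also fails if it takes over 64 s, if anything falls off the work surface, if the arm or the gripper's body presses on something with over 40 N, if the wrist force passes 120 N, or if a joint passes its speed limit or range.

## Working session

There is one attempt and no reset: what is moved stays moved. The work goes in short steps, Python scripts to look and compute and a tool call to move; the robot and the scene stay as the last step left them, time stands still between calls to the robot, and variables do not carry over. Pictures are saved under pics/ and viewed, at most 10 in all, crops included, and the job is handed in when it is done.

Besides the shell and the picture viewer there is one more tool, called after "Request:" in YAML: its name, and indented under it one key for each argument. arm_command: Moves the arm, as the interface text tells. Its arguments: {"type":"object","properties":{"series":{"type":"array"}},"required":["series"]}

```bash
mkdir -p pics; cat > h.py <<'E'
from station import arm
import cv2, numpy as np
def ray(c,u,v):
    K,R,t=c["camera_matrix"],np.array(c["R"]),np.array(c["t"])
    d=np.linalg.inv(K)@np.array([u,v,1.]); return -R.T@t, R.T@d
def plane(c,u,v,z):
    o,d=ray(c,u,v); return o+d*(z-o[2])/d[2]
def proj(c,X):
    p=np.array(c["camera_matrix"])@(np.array(c["R"])@np.array(X,float)+np.array(c["t"])); return p[:2]/p[2]
E
python3 - <<'E'
from h import *
o=arm.observe();print(o, arm.tip_extent)
a=arm.capture("scene");b=arm.capture("side")
cv2.imwrite("pics/scene.png",a["frame"]);cv2.imwrite("pics/side.png",b["frame"])
for c in(a,b):print(ray(c,280,210),c["camera_matrix"])
E
```

```text
{'t': 0.0, 'qpos': array([69.29003158, 17.86138876,  0.80044726, 86.6899185 , -0.2518865 ,
       75.58492372, -1.55977769]), 'joint_vel': array([-0.08909654,  0.08178358, -0.02949473, -0.04369345,  0.05887399,
       -0.06012056, -0.03032102]), 'joint_torque': array([-1.19659376e-04, -3.79913843e+01,  1.46138244e-01, -2.30593210e+01,
        1.25017361e-02,  1.38007739e-02, -1.44362026e-06]), 'position': array([ 172.67790192, -521.42678169,  227.2262904 ]), 'tcp_rot': array([-1.79865634e+02,  5.35292835e-03,  1.83250450e+01]), 'ft_force': array([ 0.20177132, -0.21698151,  0.24315355]), 'ft_torque': array([-0.02831006, -0.00260241, -0.01615301]), 'grip_force': 0.0, 'width': 1.001124370755997} 19.0
(array([ 64.51263923, 239.58358424, 798.69033583]), array([ 0.52673523, -0.32246906, -0.78652031])) [[422.85295378   0.         279.48935273]
 [  0.         422.85295378 207.03892355]
 [  0.           0.           1.        ]]
(array([  439.54554127, -1137.66653597,   545.18270116]), array([ 0.11302244,  0.92113062, -0.37289895])) [[521.82610154   0.         270.82603205]
 [  0.         521.82610154 209.74148124]
 [  0.           0.           1.        ]]
```

View pics/scene.png

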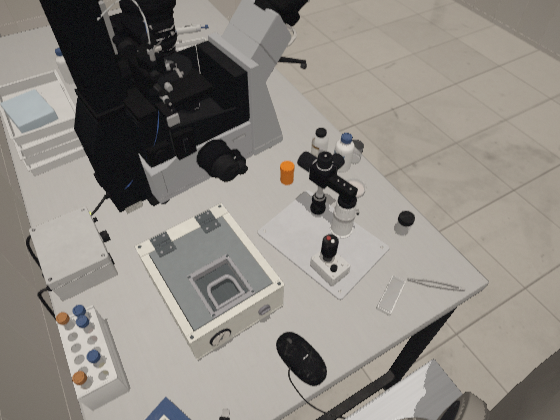

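View pics/side.png

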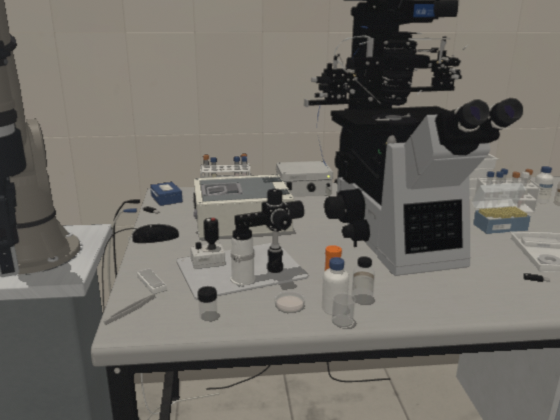

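The likely case is the black-capped translucent cylinder at scene (406,219) / side (207,302). The orange one at scene (288,172) is the decoy, and the black-capped bottle at scene (320,135) is the taller oil bottle. I'll confirm in an enlarged crop together with the store.

```bash
python3 - <<'E'
from h import *
a=cv2.imread("pics/scene.png");b=cv2.imread("pics/side.png")
s=cv2.resize(a[195:355,130:290],(600,600),interpolation=cv2.INTER_CUBIC) #3.75x
c1=cv2.resize(a[195:245,380:430],(200,300)[:1]*2,interpolation=cv2.INTER_CUBIC)
c2=cv2.resize(b[280:330,182:232],(200,200),interpolation=cv2.INTER_CUBIC)
c3=cv2.resize(a[120:200,270:370],(200,160))
col=np.zeros((600,200,3),np.uint8);col[:200]=c1;col[200:400]=c2;col[400:560]=c3
cv2.imwrite("pics/crop1.png",np.hstack([s,col]))
E
```

```text
(no output)
```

View pics/crop1.png

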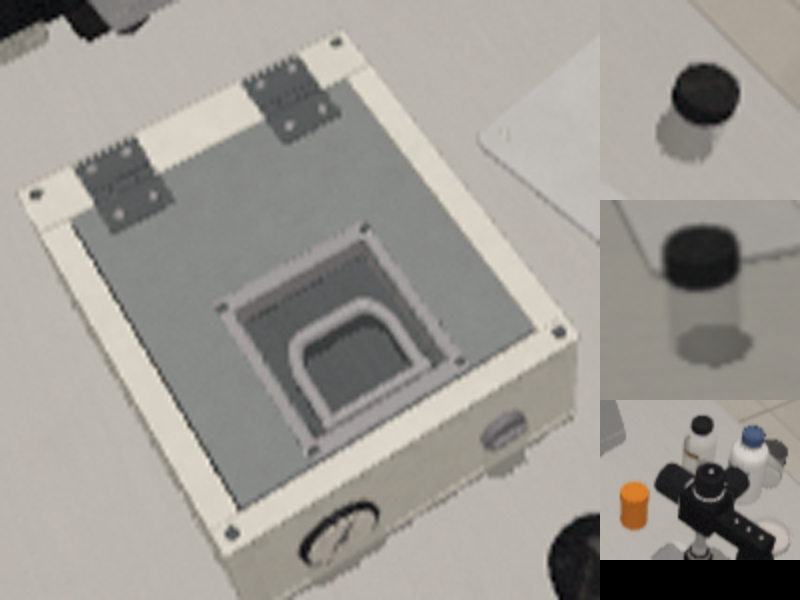

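The crop confirms it: a translucent body with a black screw cap, cap top at scene ≈(406.5,217). The store's deck screws are at crop (36,194), (337,42), (559,331) and (232,533), and the ring bar is near crop (345,310).

```bash
python3 - <<'E'
from h import *
a=arm.capture("scene");b=arm.capture("side")
f=lambda x,y:(130+x/3.75,195+y/3.75)
S=[plane(a,*f(*p),95) for p in[(36,194),(337,42),(559,331),(232,533)]]  # rl, rr, fr, fl
C=[plane(a,*f(*p),95) for p in[(18,190),(345,28),(580,335),(222,555)]]
for Q in(S,C):
    print(np.round(Q,1)); print([round(np.linalg.norm(Q[i]-Q[(i+1)%4]),1) for i in range(4)])
    c=np.mean(Q,0); d=(Q[0]+Q[1]-Q[2]-Q[3]); e=(Q[0]+Q[3]-Q[1]-Q[2])
    print("centre",c,"yaw",np.degrees(np.arctan2(d[1],d[0])),np.degrees(np.arctan2(-e[0],e[1])))
# pan screw corners (hatch top)
P=[plane(a,*f(*p),95) for p in[(222,308),(365,229),(460,362),(312,452)]]
print("pan",np.mean(P,0),"bar",plane(a,*f(344,312),89),"pivotmid",plane(a,*f(380,395),89))
def mask(c,x0,y0,x1,y1):
    g=c["frame"][y0:y1,x0:x1].max(2)<55
    n,l,s,ce=cv2.connectedComponentsWithStats(g.astype(np.uint8)); i=1+np.argmax(s[1:,4]); return ce[i]+[x0,y0],s[i]
m1,s1=mask(a,390,205,425,235);m2,s2=mask(b,192,282,225,322);print(m1,s1,m2,s2)
o1,d1=ray(a,*m1);o2,d2=ray(b,*m2)
k=np.linalg.lstsq(np.c_[d1,-d2],o2-o1,rcond=None)[0];p,q=o1+k[0]*d1,o2+k[1]*d2
print("cap",p,q, "atz46",plane(a,*m1,46))
E
```

```text
[[594.1 237.6  95. ]
 [608.3  56.8  95. ]
 [387.3  40.5  95. ]
 [373.1 221.   95. ]]
[np.float64(181.4), np.float64(221.6), np.float64(181.1), np.float64(221.6)]
centre [490.70615629 138.96635538  95.        ] yaw 4.255601676656328 4.471797974802094
[[601.3 244.9  95. ]
 [615.3  48.4  95. ]
 [380.2  32.6  95. ]
 [366.  228.9  95. ]]
[np.float64(197.0), np.float64(235.6), np.float64(196.9), np.float64(235.9)]
centre [490.66374358 138.71699488  95.        ] yaw 3.8739535494017168 4.106740111693662
pan [439.66783029 135.36757504  95.        ] bar [453.44369603 127.08630043  89.        ] pivotmid [403.57403545 131.64838673  89.        ]
[405.85263158 218.35789474] [  8   6  17  15 190] [206.87931034 294.17672414] [  6   5  19  15 232]
cap [ 408.19743949 -301.98592961   45.18118628] [ 409.2659798  -301.75507146   45.50263603] atz46 [ 407.82396846 -301.39742375   46.        ]
```

```bash
python3 - <<'E'
from h import *
a=arm.capture("scene");b=arm.capture("side")
def tri(m1,m2):
    o1,d1=ray(a,*m1);o2,d2=ray(b,*m2)
    k=np.linalg.lstsq(np.c_[d1,-d2],o2-o1,rcond=None)[0];return np.round(o1+k[0]*d1),np.round(o2+k[1]*d2)
print("scope knob",tri((222,160),(345,207)))
print("manip top",tri((325,160),(275,196)))
print("manip arm",tri((350,192),(243,218)))
print("joystick",tri((330,240),(211,222)))
print("white cyl top",tri((346,200),(242,240)))
print("media cap",tri((346,138),(337,266)),"orange",tri((288,166),(333,250)))
E
```

```text
scope knob (array([734.,  -8.,  91.]), array([734.,  -8.,  90.]))
manip top (array([ 546., -161.,  179.]), array([ 549., -161.,  180.]))
manip arm (array([ 475., -180.,  139.]), array([ 483., -179.,  142.]))
joystick (array([417., -95., 100.]), array([418., -95., 100.]))
white cyl top (array([ 486., -184.,  100.]), array([ 480., -185.,   97.]))
media cap (array([ 650., -304.,   94.]), array([ 648., -304.,   93.])) orange (array([ 674., -154.,   50.]), array([ 675., -154.,   51.]))
```

Request:
arm_command:
  series:
    - [0.02, 0.07, 0.03, 0, 0, 0.15, 100]
    - [0.04, 0.07, 0.03, 0, 0, 0.15, 80]
    - [0.04, 0.07, 0.03, 0, 0, 0.15, 60]
    - [0.04, 0.07, 0.02, 0, 0, 0.15, 35]
    - [0.04, 0.07, 0.02, 0, 0, 0.15, 35]

```text
t: 0.72
position: [262.3, -347.7, 293.2]
tcp_rot: [179.9, 0.0, 52.4]
ft_force: [1.0, -1.1, -0.2]
width: 0.457
grip_force: 0.0
```

Request:
arm_command:
  series:
    - [0.03, 0.07, 0, 0, 0, 0.15, 35]
    - [0.03, 0.07, 0, 0, 0, 0.15, 35]
    - [0.03, 0.07, 0, 0, 0, 0.15, 35]
    - [0.03, 0.07, 0, 0, 0, 0.15, 35]
    - [0.03, 0.07, 0, 0, 0, 0.15, 35]

```text
t: 1.13
position: [337.0, -172.5, 292.6]
tcp_rot: [180.0, 0.1, 86.2]
ft_force: [0.5, 0.3, -0.0]
width: 0.345
grip_force: 0.0
```

Request:
arm_command:
  series:
    - [0.03, 0.07, 0, 0, 0, 0.15, 35]
    - [0.03, 0.07, 0, 0, 0, 0.04, 35]
    - [0.03, 0.07, -0.02, 0, 0, 0, 35]
    - [0.03, 0.07, -0.03, 0, 0, 0, 35]
    - [0.03, 0.07, -0.04, 0, 0, 0, 35]

```text
t: 1.55
position: [412.7, 1.5, 248.9]
tcp_rot: [179.7, 0.1, 94.4]
ft_force: [2.4, -0.3, -1.1]
width: 0.351
grip_force: 0.0
```

Request:
arm_command:
  series:
    - [0.03, 0.07, -0.04, 0, 0, 0, 35]
    - [0.01, 0.07, -0.04, 0, 0, 0, 35]
    - [0, 0.05, -0.03, 0, 0, 0, 35]
    - [0, 0.02, 0, 0, 0, 0, 35]
    - [0, 0, 0, 0, 0, 0, 35]

```text
t: 1.97
position: [429.4, 107.1, 192.9]
tcp_rot: [-179.9, -0.1, 94.8]
ft_force: [1.0, -0.3, 0.5]
width: 0.35
grip_force: 0.0
```

```bash
python3 - <<'E'
from h import *
w=arm.capture("wrist");cv2.imwrite("pics/w1.png",w["frame"])
o=arm.observe();print(o["t"],o["position"],o["tcp_rot"],o["width"])
K=w["camera_matrix"];R=np.array(w["R"]);t=np.array(w["t"])
def fish(X):
    p=R@np.array(X,float)+t;r=np.hypot(p[0],p[1]);th=np.arctan2(r,p[2]);return K[0][2]+K[0][0]*th*p[0]/r,K[1][2]+K[1][1]*th*p[1]/r
c,s=np.cos(np.radians(4.2)),np.sin(np.radians(4.2))
f=lambda x,y,z:(490.7+x*c-y*s,138.8+x*s+y*c,z)
print("barends",[np.round(fish(f(-41,y,89))) for y in(-16,0,16)],"pan",[np.round(fish(f(x,y,95))) for x,y in((-96,-37),(-96,37),(-6,37),(-6,-37))],"hatch fr",[np.round(fish(f(-102,y,95))) for y in(-81,81)])
E
```

```text
2.0167 [430.36089702 104.70579275 193.40401112] [-1.79965186e+02 -1.93464827e-02  9.45847996e+01] 0.3511970726152337
barends [array([311., 195.]), array([312., 175.]), array([312., 154.])] pan [array([241., 222.]), array([240., 127.]), array([360., 129.]), array([354., 223.])] hatch fr [array([236., 271.]), array([232.,  69.])]
```

View pics/w1.png

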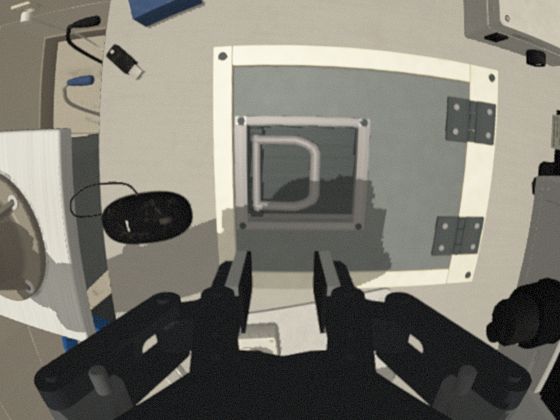

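The wrist view shows the ring bar at about (315,173), against a prediction of (312,175). The store pose holds within about 2 mm.

Request:
arm_command:
  series:
    - [0.04, 0.06, 0, 0, 0, -0.008, 35]
    - [0, 0.003, -0.06, 0, 0, 0, 35]
    - [0, 0, -0.06, 0, 0, 0, 35]
    - [0, 0, -0.02, 0, 0, 0, 35]
    - [0, 0, 0, 0, 0, 0, 35]

```text
t: 2.43
position: [449.1, 132.1, 121.5]
tcp_rot: [-179.7, 0.1, 93.9]
ft_force: [-0.3, -0.8, 0.1]
width: 0.349
grip_force: 0.0
```

Request:
arm_command:
  series:
    - [0.002, 0, -0.02, 0, 0, 0, 35]
    - [0, 0, -0.02, 0, 0, 0, 35]
    - [0, 0, 0, 0, 0, 0, 35]
    - [0, 0, 0, 0, 0, 0, 35]

```text
t: 2.77
position: [451.9, 134.7, 103.8]
tcp_rot: [180.0, 0.0, 94.0]
ft_force: [0.4, 0.2, 0.3]
width: 0.347
grip_force: 0.0
```

Request:
arm_command:
  series:
    - [-0.001, 0.002, -0.013, 0, 0, 0, 35]
    - [0, 0, 0, 0, 0, 0, 10]
    - [0, 0, 0, 0, 0, 0, 0]
    - [0, 0, 0, 0, 0, 0, 0]
    - [0, 0, 0, 0, 0, 0, 0]

```text
t: 3.18
position: [451.4, 136.1, 97.4]
tcp_rot: [180.0, -0.0, 94.0]
ft_force: [0.2, 0.5, 0.1]
width: -0.003
grip_force: 0.0
```

Request:
arm_command:
  series:
    - [0, 0, 0, 0, 0, 0, 0]
    - [0, 0, 0, 0, 0, 0, 0]
    - [0, 0, 0, 0, 0, 0, 0]

```text
t: 3.43
position: [451.3, 136.0, 97.2]
tcp_rot: [180.0, 0.0, 94.0]
ft_force: [-0.6, 0.5, -0.5]
width: 0.001
grip_force: 0.0
```

The fingers closed on nothing, so I'll look.

```bash
python3 - <<'E'
from h import *
w=arm.capture("wrist");b=arm.capture("side");a=arm.capture("scene")
c1=cv2.resize(w["frame"][60:300,180:420],(420,420));x,y=[int(v) for v in proj(b,(450,136,95))];print(x,y)
c2=cv2.resize(b["frame"][y-50:y+50,x-45:x+45],(378,420))
cv2.imwrite("pics/w2.png",np.hstack([c1,c2]))
E
```

```text
224 188
```

View pics/w2.png

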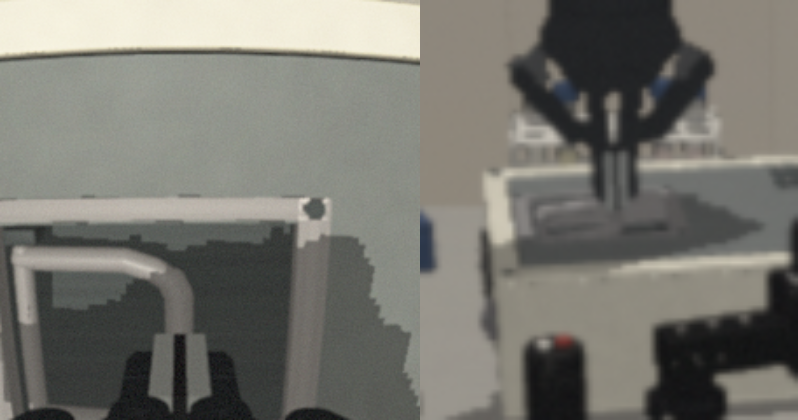

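```bash
python3 - <<'E'
from h import *
w=arm.capture("wrist");b=arm.capture("side");o=arm.observe();print(o["position"],o["ft_force"])
K=w["camera_matrix"];R=np.array(w["R"]);t=np.array(w["t"])
def fish(X):
    p=R@np.array(X,float)+t;r=np.hypot(p[0],p[1]);th=np.arctan2(r,p[2]);return K[0][2]+K[0][0]*th*p[0]/r,K[1][2]+K[1][1]*th*p[1]/r
print("cam",-R.T@t)
for z in(75,80,85,90,95,100): print(z,[np.round(fish((451.3,136+d,z)),1) for d in(-11,0,11)],np.round(proj(b,(451.3,125,z)),1),np.round(proj(b,(451.3,136,z)),1))
for x in (441,446,451,456): print(x,np.round(fish((x,152,89)),1),np.round(fish((x,152,92)),1))
cv2.imwrite("pics/s3.png",cv2.resize(b["frame"][160:220,194:254],(600,600),interpolation=cv2.INTER_CUBIC))
E
```

```text
[451.25805737 136.00271686  97.12229021] [ 0.41685075 -0.4678963   0.93850487]
cam [446.12656445 206.22945715 242.01622199]
75 [array([281.2, 265.4]), array([282.5, 247.7]), array([284. , 229.1])] [224.9 197.1] [224.8 195.6]
80 [array([281.2, 269.3]), array([282.5, 251.3]), array([284. , 232.3])] [224.8 195.2] [224.7 193.8]
85 [array([281.1, 273.5]), array([282.6, 255. ]), array([284.1, 235.6])] [224.8 193.4] [224.7 191.9]
90 [array([281.1, 277.8]), array([282.6, 259. ]), array([284.1, 239.2])] [224.7 191.6] [224.6 190.1]
95 [array([281.1, 282.4]), array([282.6, 263.2]), array([284.2, 242.9])] [224.7 189.7] [224.6 188.3]
100 [array([281. , 287.2]), array([282.6, 267.6]), array([284.2, 246.9])] [224.6 187.9] [224.5 186.5]
441 [264.2 227.8] [263.9 229.8]
446 [274.2 228.4] [274.1 230.5]
451 [284.2 229.1] [284.3 231.1]
456 [294.2 229.7] [294.4 231.8]
```

View pics/s3.png

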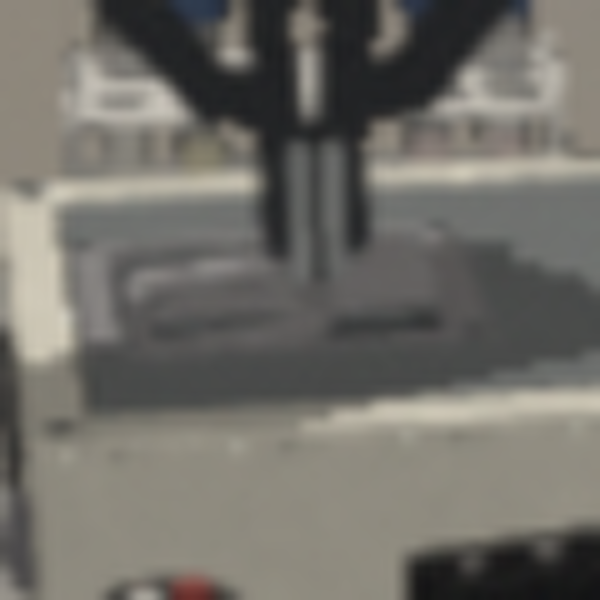

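Both views put the fingertips above the bar, at roughly z 95. I'll reopen and descend in small steps, watching the force.

Request:
arm_command:
  series:
    - [0, 0, 0, 0, 0, 0, 35]
    - [0, 0, 0, 0, 0, 0, 35]
    - [0, 0, 0, 0, 0, 0, 35]
    - [0, 0, -0.01, 0, 0, 0, 35]
    - [0, 0, 0, 0, 0, 0, 35]

```text
t: 4.1
position: [450.7, 135.7, 91.3]
tcp_rot: [-179.9, 0.0, 94.0]
ft_force: [-0.3, -0.2, -0.5]
width: 0.35
grip_force: 0.0
```

Request:
arm_command:
  series:
    - [0, 0, -0.005, 0, 0, 0, 35]
    - [0, 0, 0, 0, 0, 0, 35]

```text
t: 4.27
position: [450.8, 135.8, 89.1]
tcp_rot: [-179.9, 0.0, 94.0]
ft_force: [-0.8, -0.0, -0.4]
width: 0.345
grip_force: 0.0
```

```bash
python3 - <<'E'
from h import *
w=arm.capture("wrist");b=arm.capture("side");o=arm.observe();print(o["position"],o["ft_force"],o["width"])
c1=cv2.resize(w["frame"][140:320,200:380],(400,400));c2=cv2.resize(b["frame"][160:220,194:254],(400,400),interpolation=cv2.INTER_CUBIC)
cv2.imwrite("pics/w4.png",np.hstack([c1,c2]))
E
```

```text
[451.11436254 135.99243575  89.43186979] [0.49710521 0.50103539 0.11529871] 0.346075527888369
```

View pics/w4.png

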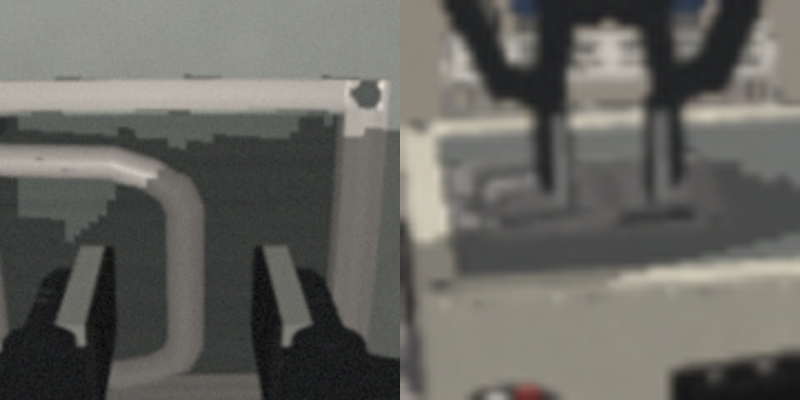

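The fingers straddle the bar inside the pan with no contact, so I'll close in stages while watching the force.

Request:
arm_command:
  series:
    - [0, 0, 0, 0, 0, 0, 20]
    - [0, 0, 0, 0, 0, 0, 15]
    - [0, 0, 0, 0, 0, 0, 15]

```text
t: 4.62
position: [451.4, 136.0, 89.7]
tcp_rot: [180.0, -0.0, 94.0]
ft_force: [0.1, 0.1, 0.1]
width: 0.153
grip_force: 0.0
```

Request:
arm_command:
  series:
    - [0, 0, 0, 0, 0, 0, 8]
    - [0, 0, 0, 0, 0, 0, 0]
    - [0, 0, 0, 0, 0, 0, 0]
    - [0, 0, 0, 0, 0, 0, 0]

```text
t: 4.95
position: [451.3, 136.0, 89.7]
tcp_rot: [180.0, 0.0, 94.0]
ft_force: [-0.5, -0.4, 1.9]
width: 0.049
grip_force: 58.8
```

The opening of 4 mm means the tips pinch only the top of the bar. I'll reopen, go 8 mm lower and regrip.

Request:
arm_command:
  series:
    - [0, 0, 0, 0, 0, 0, 25]
    - [0, 0, 0, 0, 0, 0, 25]
    - [0, 0, -0.008, 0, 0, 0, 25]
    - [0, 0, -0.008, 0, 0, 0, 25]
    - [0, 0, 0, 0, 0, 0, 25]

```text
t: 5.37
position: [450.5, 135.6, 80.6]
tcp_rot: [-179.9, 0.0, 94.0]
ft_force: [0.5, 0.5, 0.7]
width: 0.25
grip_force: 0.0
```

Request:
arm_command:
  series:
    - [0, 0, 0, 0, 0, 0, 15]
    - [0, 0, 0, 0, 0, 0, 8]
    - [0, 0, 0, 0, 0, 0, 0]
    - [0, 0, 0, 0, 0, 0, 0]
    - [0, 0, 0, 0, 0, 0, 0]

```text
t: 5.78
position: [451.3, 136.0, 81.6]
tcp_rot: [180.0, 0.0, 94.0]
ft_force: [0.5, 0.4, -1.3]
width: 0.063
grip_force: 58.5
```

Request:
arm_command:
  series:
    - [-0.001, 0, 0.015, 0, 0, 0, 0]
    - [-0.004, 0, 0.016, 0, 0, 0, 0]
    - [-0.007, 0, 0.014, 0, 0, 0, 0]
    - [-0.009, -0.001, 0.013, 0, 0, 0, 0]
    - [0, 0, 0, 0, 0, 0, 0]

```text
t: 6.2
position: [445.2, 135.6, 114.1]
tcp_rot: [179.4, 0.0, 94.0]
ft_force: [5.7, -0.8, 0.1]
width: 0.058
grip_force: 59.1
```

Request:
arm_command:
  series:
    - [-0.011, -0.001, 0.01, 0, 0, 0, 0]
    - [-0.013, -0.001, 0.009, 0, 0, 0, 0]
    - [-0.014, -0.001, 0.006, 0, 0, 0, 0]
    - [-0.015, -0.001, 0.004, 0, 0, 0, 0]
    - [0, 0, 0, 0, 0, 0, 0]

```text
t: 6.62
position: [417.8, 133.5, 128.2]
tcp_rot: [179.4, 0.0, 94.0]
ft_force: [5.8, -0.6, 0.8]
width: 0.059
grip_force: 58.7
```

```bash
python3 - <<'E'
from h import *
w=arm.capture("wrist");b=arm.capture("side");o=arm.observe();print(o["position"],o["ft_force"],o["width"])
c1=cv2.resize(w["frame"][140:320,180:360],(400,400));c2=cv2.resize(b["frame"][150:220,174:244],(400,400),interpolation=cv2.INTER_CUBIC)
cv2.imwrite("pics/w5.png",np.hstack([c1,c2]))
E
```

```text
[417.55351635 133.52339077 127.32621593] [ 5.52417608 -0.93025847  0.89603507] 0.05954652231884736
```

View pics/w5.png

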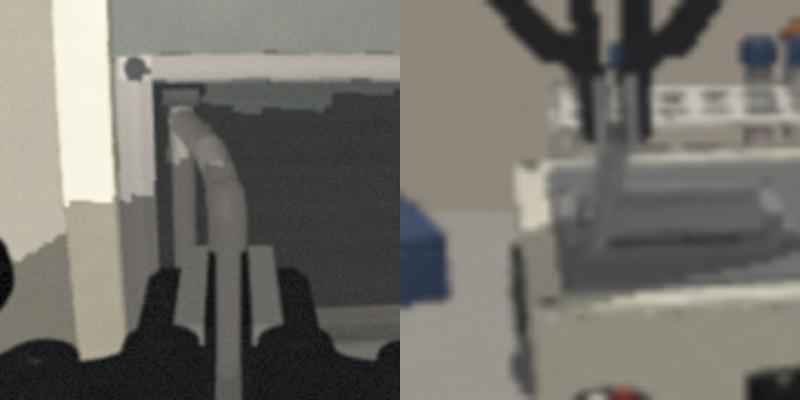

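Ring is up about 75°, with the bar well between the pads (bar ≈ TCP + 7 mm in z). Next I'll compute the lift path and check clearance to the microscope.

```bash
python3 - <<'E'
from h import *
b=arm.capture("side");o=arm.observe();p0=o["position"]
c,s=np.cos(np.radians(4.2)),np.sin(np.radians(4.2))
th=np.radians(np.r_[0,3,6,np.arange(10,88,4),87]);ph=np.radians(75+np.minimum(np.degrees(th),40)*.9)
u=-176+45*np.cos(ph);w=-6+45*np.sin(ph)
x=90+u*np.cos(th)+w*np.sin(th);z=95-u*np.sin(th)+w*np.cos(th)
P=np.c_[490.7+x*c,138.8+x*s,z-7];print("model start",P[0],"actual",p0,"end",P[-1])
D=np.diff(P,axis=0)/500
for i,d in enumerate(D):print(round(np.degrees(th[i+1])),np.round(d,4).tolist(),np.round(P[i+1]))
for q in((661,148,330),(661,148,420),(640,148,250)):print(q,proj(b,q))
E
```

```text
model start [416.54653409 133.35450986 125.46666218] actual [417.49643552 133.52797934 127.09888461] end [606.29537016 147.28879336 281.74793132]
3 [0.0003, 0.0, 0.0183] [417. 133. 135.]
6 [0.0013, 0.0001, 0.0183] [417. 133. 144.]
10 [0.0032, 0.0002, 0.0243] [419. 134. 156.]
14 [0.0049, 0.0004, 0.024] [421. 134. 168.]
18 [0.0066, 0.0005, 0.0237] [425. 134. 180.]
22 [0.0082, 0.0006, 0.0232] [429. 134. 191.]
26 [0.0098, 0.0007, 0.0226] [434. 135. 203.]
30 [0.0114, 0.0008, 0.0219] [439. 135. 214.]
34 [0.0129, 0.0009, 0.0211] [446. 135. 224.]
38 [0.0143, 0.0011, 0.0202] [453. 136. 234.]
42 [0.0184, 0.0013, 0.0182] [462. 137. 243.]
46 [0.0222, 0.0016, 0.0158] [473. 138. 251.]
50 [0.0232, 0.0017, 0.0142] [485. 138. 258.]
54 [0.0242, 0.0018, 0.0126] [497. 139. 265.]
58 [0.025, 0.0018, 0.0108] [509. 140. 270.]
62 [0.0257, 0.0019, 0.0091] [522. 141. 275.]
66 [0.0262, 0.0019, 0.0072] [535. 142. 278.]
70 [0.0267, 0.002, 0.0054] [549. 143. 281.]
74 [0.027, 0.002, 0.0035] [562. 144. 283.]
78 [0.0272, 0.002, 0.0016] [576. 145. 283.]
82 [0.0272, 0.002, -0.0003] [589. 146. 283.]
86 [0.0271, 0.002, -0.0022] [603. 147. 282.]
87 [0.0068, 0.0005, -0.0008] [606. 147. 282.]
(661, 148, 330) [307.05716742  94.39669024]
(661, 148, 420) [308.21177565  56.57482883]
(640, 148, 250) [297.84895226 126.54849086]
```

Request:
arm_command:
  series:
    - [0, 0, 0.018, 0, 0, 0, 0]
    - [0.001, 0, 0.018, 0, 0, 0, 0]
    - [0.003, 0, 0.024, 0, 0, 0, 0]
    - [0.005, 0, 0.024, 0, 0, 0, 0]
    - [0.007, 0, 0.024, 0, 0, 0, 0]

```text
t: 7.18
position: [422.3, 133.8, 179.1]
tcp_rot: [180.0, -0.0, 94.0]
ft_force: [3.8, 1.0, -7.9]
width: 0.056
grip_force: 58.7
```

Request:
arm_command:
  series:
    - [0.008, 0.001, 0.023, 0, 0, 0, 0]
    - [0.01, 0.001, 0.023, 0, 0, 0, 0]
    - [0.011, 0.001, 0.022, 0, 0, 0, 0]
    - [0.013, 0.001, 0.021, 0, 0, 0, 0]
    - [0.014, 0.001, 0.02, 0, 0, 0, 0]

```text
t: 7.6
position: [449.0, 135.8, 232.5]
tcp_rot: [-179.8, 0.0, 94.0]
ft_force: [2.9, 1.3, -9.9]
width: 0.059
grip_force: 58.6
```

Request:
arm_command:
  series:
    - [0.018, 0.001, 0.018, 0, 0, 0, 0]
    - [0.022, 0.002, 0.016, 0, 0, 0, 0]
    - [0.023, 0.002, 0.014, 0, 0, 0, 0]
    - [0.024, 0.002, 0.013, 0, 0, 0, 0]
    - [0.025, 0.002, 0.011, 0, 0, 0, 0]

```text
t: 8.02
position: [500.4, 139.7, 268.2]
tcp_rot: [-179.1, 0.2, 94.1]
ft_force: [-8.9, -3.6, 3.5]
width: 0.059
grip_force: 59.8
```

Request:
arm_command:
  series:
    - [0.026, 0.002, 0.009, 0, 0, 0, 0]
    - [0.026, 0.002, 0.007, 0, 0, 0, 0]
    - [0.027, 0.002, 0.005, 0, 0, 0, 0]
    - [0.027, 0.002, 0.004, 0, 0, 0, 0]
    - [0.027, 0.002, 0.002, 0, 0, 0, 0]

```text
t: 8.43
position: [568.9, 145.1, 282.7]
tcp_rot: [-179.4, 0.1, 94.1]
ft_force: [-5.9, -1.3, 3.6]
width: 0.056
grip_force: 59.0
```

Request:
arm_command:
  series:
    - [0.027, 0.002, 0, 0, 0, 0, 0]
    - [0.02, 0.002, -0.001, 0, 0, 0, 0]
    - [0, 0, 0, 0, 0, 0, 0]
    - [0, 0, 0, 0, 0, 0, 0]

```text
t: 8.77
position: [595.3, 146.8, 282.2]
tcp_rot: [-179.8, 0.1, 94.0]
ft_force: [-1.0, -2.8, 0.9]
width: 0.059
grip_force: 58.7
```

```bash
python3 - <<'E'
from h import *
a=arm.capture("scene");b=arm.capture("side");o=arm.observe();print(o["t"],o["position"],o["ft_force"],o["width"])
cv2.imwrite("pics/o1.png",np.hstack([cv2.resize(a["frame"][100:360,90:310],(370,437)),cv2.resize(b["frame"][40:260,150:360],(417,437))]))
E
```

```text
8.8667 [595.18941062 146.78939947 282.48638926] [-2.22932763 -3.41993467 -0.1676135 ] 0.05381670362697555
```

View pics/o1.png

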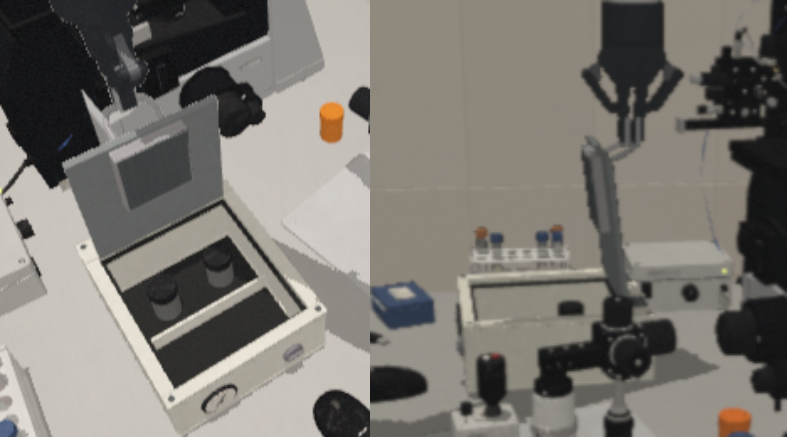

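The hatch is up and the two stored cases are standing. By eye it is about 78–83°, so I'll take it a bit further before releasing.

Request:
arm_command:
  series:
    - [0.02, 0.0015, -0.001, 0, 0, 0, 0]
    - [0.02, 0.0015, -0.002, 0, 0, 0, 0]
    - [0, 0, 0, 0, 0, 0, 0]
    - [0, 0, 0, 0, 0, 0, 0]

```text
t: 9.2
position: [616.1, 148.3, 281.9]
tcp_rot: [180.0, 0.1, 94.0]
ft_force: [-2.8, -3.0, 3.8]
width: 0.058
grip_force: 59.2
```

```bash
python3 - <<'E'
from h import *
b=arm.capture("side");o=arm.observe();print(o["t"],o["position"],o["ft_force"],o["width"])
c=b["frame"][90:210,190:330]; cv2.imwrite("pics/o2.png",cv2.resize(c,(700,600)))
cc,s=np.cos(np.radians(4.2)),np.sin(np.radians(4.2))
f=lambda x,y,z:(490.7+x*cc-y*s,138.8+x*s+y*cc,z)
# near (right) edge of hatch top face y=-81: expected tip pixel at various angles (front edge 192 from hinge)
for t in(70,75,80,85,90):
    T=np.radians(t);p=proj(b,f(90-192*np.cos(T),-81,95+192*np.sin(T)));print(t,np.round(p,1),np.round((p-[190,90])*5))
print(np.round((proj(b,f(90,-81,95))-[190,90])*5))
E
```

```text
9.25 [616.04450535 148.37113302 281.91563408] [-0.87409548 -3.4266607   3.70118188] 0.05735346261919415
70 [253.1 125.2] [315. 176.]
75 [259.8 122.8] [349. 164.]
80 [266.8 121. ] [384. 155.]
85 [273.8 119.9] [419. 149.]
90 [280.8 119.3] [454. 147.]
[449. 532.]
```

View pics/o2.png

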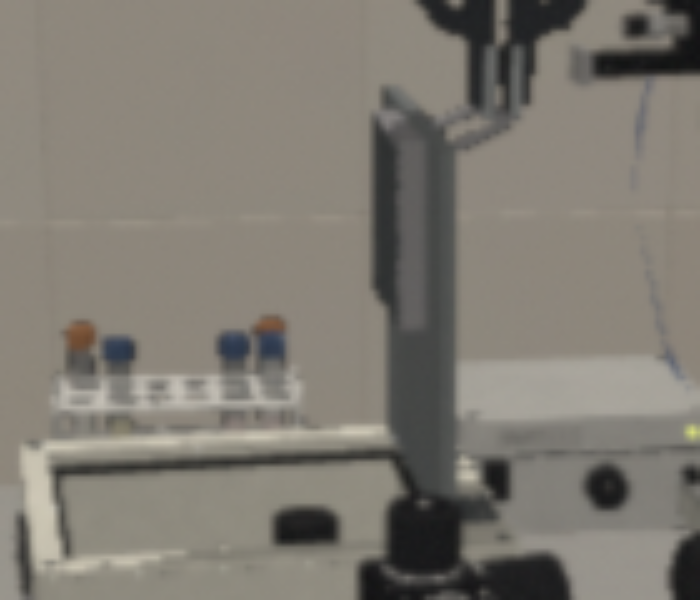

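The hatch stands at about 90°. I'll release, lift clear and move toward the case, measuring the bay from the open view by pixel rays. The cross wall's top edge runs from scene (181,305) to (246,269).

Request:
arm_command:
  series:
    - [0, 0, 0, 0, 0, 0, 15]
    - [0, 0, 0, 0, 0, 0, 28]
    - [0, 0, 0, 0, 0, 0, 28]
    - [0, 0, 0.03, 0, 0, 0, 28]
    - [0, 0, 0.04, 0, 0, 0, 28]

```text
t: 9.67
position: [615.1, 149.1, 314.1]
tcp_rot: [-179.7, 0.0, 94.1]
ft_force: [0.6, -1.3, -0.1]
width: 0.279
grip_force: 0.0
```

Request:
arm_command:
  series:
    - [0, 0, 0.06, 0, 0, 0, 28]
    - [0, 0, 0.06, 0, 0, 0, 28]
    - [0, 0, 0, 0, 0, 0, 28]

```text
t: 9.92
position: [617.5, 151.2, 382.5]
tcp_rot: [179.4, -0.3, 94.0]
ft_force: [-0.6, 0.4, 1.6]
width: 0.282
grip_force: 0.0
```

```bash
python3 - <<'E'
from h import *
a=arm.capture("scene");b=arm.capture("side");o=arm.observe();print(o["t"],o["position"],o["ft_force"],o["width"],np.round(o["qpos"]))
c,s=np.cos(np.radians(4.2)),np.sin(np.radians(4.2))
def loc(p):d=p[:2]-[490.7,138.8];return np.round([c*d[0]+s*d[1],-s*d[0]+c*d[1]],1)
for u,v in((181,305.2),(246,269.5)):print("wall",loc(plane(a,u,v,37)))
for u,v in((188,270.8),(219.8,253.6)):print("case tops",loc(plane(a,u,v,64)))
# dark well floor edges at the front, sampled along store x at y=-30,0,30
g=cv2.cvtColor(a["frame"],cv2.COLOR_BGR2GRAY)
for y in(-30,20):
    print([(x,int(g[tuple(np.round(proj(a,(490.7+x*c-y*s,138.8+x*s+y*c,12))[::-1]).astype(int))])) for x in range(-110,20,6)])
# hatch still up: grey mask column of near top corner in side view
gb=cv2.cvtColor(b["frame"],cv2.COLOR_BGR2GRAY);print([gb[r,255:290:2].tolist() for r in(125,150)])
E
```

```text
10.0167 [616.6023954  150.46216297 377.45818641] [0.60726541 0.85241281 0.21072708] 0.2773673066458324 [  4.  32. -41.  50.  21. 103. -23.]
wall [-17.2  75.2]
wall [-20.7 -70.5]
case tops [27.1 32.9]
case tops [ 26.8 -38.8]
[(-110, 171), (-104, 169), (-98, 168), (-92, 171), (-86, 171), (-80, 234), (-74, 234), (-68, 231), (-62, 48), (-56, 48), (-50, 47), (-44, 52), (-38, 49), (-32, 49), (-26, 52), (-20, 47), (-14, 51), (-8, 174), (-2, 172), (4, 218), (10, 50), (16, 48)]
[(-110, 162), (-104, 29), (-98, 136), (-92, 170), (-86, 162), (-80, 232), (-74, 232), (-68, 231), (-62, 48), (-56, 48), (-50, 49), (-44, 45), (-38, 48), (-32, 49), (-26, 49), (-20, 48), (-14, 50), (-8, 172), (-2, 175), (4, 225), (10, 48), (16, 47)]
[[134, 135, 134, 134, 130, 56, 48, 65, 93, 94, 78, 70, 80, 119, 136, 136, 136, 136], [133, 133, 133, 133, 133, 120, 62, 62, 94, 95, 79, 70, 80, 118, 134, 134, 134, 134]]
```

Bay centre ≈ store x −57 (floor edge at −11), so the place target is about (436,135). Hatch stays vertical. Now to the case.

Request:
arm_command:
  series:
    - [-0.03, -0.06, 0, 0, 0, -0.15, 40]
    - [-0.03, -0.06, 0, 0, 0, -0.15, 50]
    - [-0.03, -0.06, 0, 0, 0, -0.15, 60]
    - [-0.03, -0.06, 0, 0, 0, -0.15, 60]
    - [-0.03, -0.06, 0, 0, 0, -0.15, 60]

```text
t: 10.43
position: [539.7, -2.3, 374.1]
tcp_rot: [-179.8, 0.1, 60.0]
ft_force: [-0.5, 0.1, 0.4]
width: 0.6
grip_force: 0.0
```

Request:
arm_command:
  series:
    - [-0.03, -0.06, -0.01, 0, 0, -0.15, 60]
    - [-0.03, -0.06, -0.02, 0, 0, -0.15, 60]
    - [-0.03, -0.06, -0.02, 0, 0, -0.15, 60]
    - [-0.03, -0.06, -0.02, 0, 0, -0.15, 60]
    - [-0.03, -0.06, -0.03, 0, 0, -0.15, 60]

```text
t: 10.85
position: [465.0, -152.2, 324.8]
tcp_rot: [-180.0, -0.0, 26.2]
ft_force: [1.7, 0.3, 0.1]
width: 0.598
grip_force: 0.0
```

Request:
arm_command:
  series:
    - [-0.03, -0.06, -0.04, 0, 0, -0.15, 60]
    - [-0.03, -0.06, -0.04, 0, 0, 0, 60]
    - [-0.02, -0.06, -0.04, 0, 0, 0, 60]
    - [0, -0.06, -0.04, 0, 0, 0, 60]
    - [0, -0.04, -0.02, 0, 0, 0, 60]

```text
t: 11.27
position: [422.3, -293.5, 231.8]
tcp_rot: [-179.8, 0.3, 19.5]
ft_force: [-0.6, -0.2, -0.6]
width: 0.6
grip_force: 0.0
```

Request:
arm_command:
  series:
    - [0, 0, 0, 0, 0, 0, 60]
    - [0, 0, 0, 0, 0, 0, 60]

```text
t: 11.43
position: [424.4, -291.1, 233.6]
tcp_rot: [-179.7, 0.1, 19.6]
ft_force: [1.0, 1.5, 0.2]
width: 0.6
grip_force: 0.0
```

Request:
arm_command:
  series:
    - [-0.03, -0.021, -0.05, 0, 0, 0, 60]
    - [0, 0, -0.05, 0, 0, 0, 60]
    - [0, 0, -0.05, 0, 0, 0, 60]
    - [0, 0, 0, 0, 0, 0, 60]
    - [0, 0, 0, 0, 0, 0, 60]

```text
t: 11.85
position: [411.1, -299.2, 160.6]
tcp_rot: [-179.8, 0.0, 19.9]
ft_force: [-0.3, -0.1, 1.0]
width: 0.597
grip_force: 0.0
```

```bash
python3 - <<'E'
from h import *
w=arm.capture("wrist");b=arm.capture("side");a=arm.capture("scene");o=arm.observe();print(o["t"],o["position"],o["tcp_rot"])
K=w["camera_matrix"];R=np.array(w["R"]);t=np.array(w["t"])
def fish(X):
    p=R@np.array(X,float)+t;r=np.hypot(p[0],p[1]);th=np.arctan2(r,p[2]);return np.array([K[0][2]+K[0][0]*th*p[0]/r,K[1][2]+K[1][1]*th*p[1]/r])
print("pred cap",fish((408.7,-301.8,54)))
g=(w["frame"].max(2)<45).astype(np.uint8)
n,l,s,ce=cv2.connectedComponentsWithStats(g)
for i in range(1,n):
    if s[i,4]>300:print(s[i],ce[i])
def fray(u,v,z):
    x,y=(u-K[0][2])/K[0][0],(v-K[1][2])/K[1][1];r=np.hypot(x,y);d=R.T@np.array([np.sin(r)*x/r,np.sin(r)*y/r,np.cos(r)]);c=-R.T@t;return c+d*(z-c[2])/d[2]
for i in range(1,n):
    if s[i,4]>300 and s[i,4]<20000:print(fray(*ce[i],50))
# fingertips in side view: lowest dark rows near TCP column
u,v=proj(b,o["position"]);print("tcp px",u,v)
f=b["frame"].max(2)<60
for du in range(-24,25,4):
    col=np.where(f[:int(v)+40,int(u)+du])[0];print(du,col[-8:].tolist() if len(col) else None)
E
```

```text
12.0 [ 413.09119114 -301.39351306  163.22883548] [ 1.79821018e+02 -1.51835890e-01  1.98576743e+01]
pred cap [284.28361262 210.58129822]
[  93    0   78  100 5630] [128.89502664  51.22824156]
[159   0  48  25 751] [187.48868176  11.25699068]
[  20  111   65   40 1712] [ 52.4614486  129.23422897]
[  0 165  10  76 540] [  3.42962963 207.77777778]
[ 263  187   41   43 1421] [283.08937368 207.86206897]
[    0   254   547   166 45431] [281.61576897 361.6482578 ]
[ 493.35127409 -133.48490595   50.        ]
[ 537.70110227 -172.39369842   50.        ]
[408.01813405 -71.93574319  50.        ]
[304.72274762 -10.4112618   50.        ]
[ 409.44303699 -300.50418772   50.        ]
tcp px 206.34506144956103 235.49402459174635
-24 [158, 159, 160, 161, 162, 163, 164, 165]
-20 [164, 165, 166, 167, 168, 169, 170, 171]
-16 [192, 193, 194, 195, 196, 197, 198, 199]
-12 [199, 200, 201, 202, 203, 204, 205, 206]
-8 [226, 227, 243, 244, 245, 246, 247, 248]
-4 [219, 220, 221, 222, 223, 224, 225, 226]
0 [213, 214, 215, 216, 217, 218, 219, 220]
4 [242, 243, 244, 245, 246, 247, 248, 249]
8 [237, 241, 242, 244, 245, 246, 247, 248]
12 [211, 212, 213, 214, 215, 216, 217, 218]
16 [211, 212, 213, 214, 215, 216, 217, 218]
20 [79, 80, 81, 183]
24 [182]
```

Wrist and stereo agree on the case at (409, −301). Lowering around it.

Request:
arm_command:
  series:
    - [-0.006, -0.001, -0.04, 0, 0, 0, 60]
    - [0, 0, -0.06, 0, 0, 0, 60]
    - [0, 0, -0.06, 0, 0, 0, 60]
    - [0, 0, -0.05, 0, 0, 0, 60]
    - [0, 0, 0, 0, 0, 0, 60]

```text
t: 12.42
position: [405.8, -300.1, 53.0]
tcp_rot: [-179.6, 0.2, 19.8]
ft_force: [-0.8, 0.5, -1.3]
width: 0.597
grip_force: 0.0
```

Request:
arm_command:
  series:
    - [0, 0, 0, 0, 0, 0, 60]
    - [0, 0, 0, 0, 0, 0, 60]

```text
t: 12.58
position: [410.3, -303.0, 58.4]
tcp_rot: [179.8, -0.2, 19.8]
ft_force: [0.9, -0.3, 0.6]
width: 0.601
grip_force: 0.0
```

Request:
arm_command:
  series:
    - [0, 0, -0.02, 0, 0, 0, 60]
    - [0, 0, -0.024, 0, 0, 0, 60]
    - [0, 0, -0.02, 0, 0, 0, 60]
    - [0, 0, 0, 0, 0, 0, 60]
    - [0, 0, 0, 0, 0, 0, 60]

```text
t: 13.0
position: [408.2, -301.9, 24.1]
tcp_rot: [-180.0, 0.0, 19.8]
ft_force: [-0.4, -0.1, 1.0]
width: 0.598
grip_force: 0.0
```

Request:
arm_command:
  series:
    - [0, 0, 0, 0, 0, 0, 60]
    - [0, 0, 0, 0, 0, 0, 60]

```text
t: 13.17
position: [408.9, -302.4, 24.8]
tcp_rot: [179.9, -0.1, 19.8]
ft_force: [-0.6, -0.1, 0.1]
width: 0.602
grip_force: 0.0
```

Request:
arm_command:
  series:
    - [0, 0, 0, 0, 0, 0, 45]
    - [0, 0, 0, 0, 0, 0, 40]
    - [0, 0, 0, 0, 0, 0, 30]
    - [0, 0, 0, 0, 0, 0, 30]
    - [0, 0, 0, 0, 0, 0, 30]

```text
t: 13.58
position: [408.8, -302.1, 25.0]
tcp_rot: [179.9, -0.0, 19.8]
ft_force: [-0.6, 1.5, 5.5]
width: 0.383
grip_force: 59.1
```

Request:
arm_command:
  series:
    - [0, 0, 0, 0, 0, 0, 30]
    - [0, 0, 0.02, 0, 0, 0, 30]
    - [0, 0, 0.04, 0, 0, 0, 30]
    - [0, 0, 0.04, 0, 0, 0, 30]
    - [0, 0, 0, 0, 0, 0, 30]

```text
t: 14.0
position: [411.0, -303.8, 78.1]
tcp_rot: [179.6, -0.3, 19.8]
ft_force: [-0.3, -0.6, -0.7]
width: 0.382
grip_force: 59.6
```

```bash
python3 - <<'E'
from h import *
w=arm.capture("wrist");b=arm.capture("side");a=arm.capture("scene");o=arm.observe();print(o["t"],o["position"],o["ft_force"],o["width"],o["grip_force"],np.round(o["qpos"]))
cv2.imwrite("pics/w6.png",w["frame"])
# old spot: still a dark cap there? expected at side (207,294)
for c,(u,v) in((a,(406,218)),(b,(207,294))):print(c["frame"][v-3:v+4,u-3:u+4].max(2).mean())
# lowest position of anything new under gripper: side column profile
u,v=[int(round(q)) for q in proj(b,o["position"])];g=cv2.cvtColor(b["frame"],cv2.COLOR_BGR2GRAY)
print(u,v,g[v-40:v+60:2,u].tolist()); print([np.round(proj(b,(o["position"][0],o["position"][1],o["position"][2]+d))[1]) for d in(30,20,10,0,-10,-20,-30)])
E
```

```text
14.15 [ 407.85541578 -301.9903381    74.00282383] [-0.76263636  0.39358849 -1.46016987] 0.3842832440504 59.57300709313131 [ 49.  22. -18. 105.   8.  54. -43.]
135.73469387755102
146.3265306122449
205 281 [35, 36, 34, 35, 35, 37, 36, 38, 38, 38, 36, 35, 40, 98, 107, 104, 102, 99, 98, 105, 110, 132, 149, 150, 151, 151, 149, 150, 128, 146, 135, 103, 103, 102, 103, 103, 102, 102, 101, 102, 101, 103, 103, 103, 103, 143, 157, 156, 159, 160]
[np.float64(266.0), np.float64(271.0), np.float64(276.0), np.float64(281.0), np.float64(285.0), np.float64(290.0), np.float64(295.0)]
```

The case is gripped (32.6 mm opening, 59 N) and its bench spot is now clear. I'll raise it, then carry it over.

Request:
arm_command:
  series:
    - [0, 0, 0.05, 0, 0, 0, 30]
    - [0, 0, 0.07, 0, 0, 0, 30]
    - [0, 0, 0.07, 0, 0, 0, 30]
    - [0, 0, 0.07, 0, 0, 0, 30]
    - [0, 0.02, 0.04, 0, 0, -0.05, 30]

```text
t: 14.57
position: [408.5, -294.7, 226.7]
tcp_rot: [179.8, -0.1, 17.3]
ft_force: [0.4, -0.4, 0.1]
width: 0.387
grip_force: 59.7
```

Request:
arm_command:
  series:
    - [0, 0.04, 0, 0, 0, -0.06, 30]
    - [0.005, 0.06, 0, 0, 0, -0.06, 30]
    - [0.005, 0.07, 0, 0, 0, -0.06, 30]
    - [0.005, 0.07, 0, 0, 0, -0.06, 30]
    - [0.005, 0.07, 0, 0, 0, -0.057, 30]

```text
t: 14.98
position: [417.1, -135.4, 222.8]
tcp_rot: [-179.9, 0.1, 4.0]
ft_force: [1.4, -0.1, 0.4]
width: 0.385
grip_force: 59.7
```

Request:
arm_command:
  series:
    - [0.005, 0.07, 0, 0, 0, 0, 30]
    - [0.005, 0.07, 0, 0, 0, 0, 30]
    - [0.005, 0.07, 0, 0, 0, 0, 30]
    - [0.005, 0.07, 0, 0, 0, 0, 30]
    - [0.005, 0.07, 0, 0, 0, 0, 30]

```text
t: 15.4
position: [429.6, 39.4, 223.0]
tcp_rot: [180.0, 0.1, 4.1]
ft_force: [0.2, 0.2, -0.1]
width: 0.388
grip_force: 59.7
```

Request:
arm_command:
  series:
    - [0.005, 0.07, 0, 0, 0, 0, 30]
    - [0.005, 0.06, 0, 0, 0, 0, 30]
    - [0, 0.04, 0, 0, 0, 0, 30]
    - [0, 0, 0, 0, 0, 0, 30]
    - [0, 0, 0, 0, 0, 0, 30]

```text
t: 15.82
position: [434.7, 123.8, 223.0]
tcp_rot: [180.0, 0.2, 4.4]
ft_force: [0.2, -1.2, -0.1]
width: 0.385
grip_force: 59.7
```

Request:
arm_command:
  series:
    - [0, 0.02, -0.05, 0, 0, 0, 30]
    - [0, 0, -0.06, 0, 0, 0, 30]
    - [0, 0, -0.05, 0, 0, 0, 30]
    - [0, 0, -0.03, 0, 0, 0, 30]
    - [0, 0, 0, 0, 0, 0, 30]

```text
t: 16.23
position: [432.4, 129.4, 125.0]
tcp_rot: [179.8, 0.6, 4.0]
ft_force: [-0.1, -0.5, -1.0]
width: 0.387
grip_force: 59.7
```

Request:
arm_command:
  series:
    - [0, 0, -0.02, 0, 0, 0, 30]
    - [0, 0, -0.03, 0, 0, 0, 30]
    - [0, 0, -0.03, 0, 0, 0, 30]
    - [0, 0, -0.03, 0, 0, 0, 30]
    - [0, 0, 0, 0, 0, 0, 30]

```text
t: 16.65
position: [434.6, 131.4, 72.4]
tcp_rot: [179.9, 0.2, 4.1]
ft_force: [-1.0, -0.3, -0.9]
width: 0.385
grip_force: 59.7
```

```bash
python3 - <<'E'
from h import *
o=arm.observe();print(o["t"],o["position"],o["ft_force"],o["width"],o["grip_force"])
b=arm.capture("side");gb=cv2.cvtColor(b["frame"],cv2.COLOR_BGR2GRAY);print([gb[r,255:290:2].tolist() for r in(125,150)])
E
```

```text
16.65 [434.57423628 131.40987446  72.39553695] [-1.03671993 -0.3063367  -0.93382864] 0.3851049730150475 59.722496517933905
[[137, 136, 136, 135, 132, 55, 49, 67, 94, 95, 80, 74, 81, 122, 137, 137, 137, 137], [135, 136, 136, 134, 135, 122, 62, 63, 96, 97, 81, 73, 81, 120, 136, 137, 136, 136]]
```

Request:
arm_command:
  series:
    - [0, 0, -0.02, 0, 0, 0, 30]
    - [0, 0, -0.02, 0, 0, 0, 30]
    - [0, 0, -0.016, 0, 0, 0, 30]
    - [0, 0, 0, 0, 0, 0, 30]
    - [0, 0, 0, 0, 0, 0, 30]

```text
t: 17.12
position: [435.3, 132.9, 45.6]
tcp_rot: [180.0, 0.1, 4.2]
ft_force: [0.5, -0.0, -0.4]
width: 0.386
grip_force: 59.7
```

Request:
arm_command:
  series:
    - [0, 0, -0.006, 0, 0, 0, 30]
    - [0, 0, -0.004, 0, 0, 0, 30]
    - [0, 0, 0, 0, 0, 0, 30]
    - [0, 0, 0, 0, 0, 0, 30]

```text
t: 17.45
position: [435.8, 133.0, 41.2]
tcp_rot: [180.0, -0.0, 4.2]
ft_force: [-0.3, -0.4, -0.8]
width: 0.384
grip_force: 59.7
```

Request:
arm_command:
  series:
    - [0, 0, -0.004, 0, 0, 0, 30]
    - [0, 0, 0, 0, 0, 0, 30]
    - [0, 0, 0, 0, 0, 0, 30]

```text
t: 17.7
position: [435.7, 133.0, 39.1]
tcp_rot: [180.0, 0.0, 4.1]
ft_force: [-1.1, -0.0, -0.3]
width: 0.384
grip_force: 59.7
```

Request:
arm_command:
  series:
    - [0, 0, -0.003, 0, 0, 0, 30]
    - [0, 0, 0, 0, 0, 0, 30]
    - [0, 0, 0, 0, 0, 0, 30]

```text
t: 17.95
position: [435.7, 133.0, 37.5]
tcp_rot: [180.0, 0.0, 4.2]
ft_force: [0.3, 0.6, -0.4]
width: 0.384
grip_force: 59.7
```

Request:
arm_command:
  series:
    - [0, 0, -0.003, 0, 0, 0, 30]
    - [0, 0, 0, 0, 0, 0, 30]
    - [0, 0, 0, 0, 0, 0, 30]

```text
t: 18.2
position: [436.3, 133.2, 37.0]
tcp_rot: [180.0, -0.1, 4.2]
ft_force: [-1.2, -0.1, 4.6]
width: 0.386
grip_force: 60.2
```

Request:
arm_command:
  series:
    - [0, 0, -0.002, 0, 0, 0, 30]
    - [0, 0, 0, 0, 0, 0, 30]
    - [0, 0, 0, 0, 0, 0, 30]

```text
t: 18.45
position: [436.6, 133.3, 36.8]
tcp_rot: [180.0, -0.1, 4.2]
ft_force: [-2.6, -1.8, 12.3]
width: 0.385
grip_force: 60.7
```

The case touches the floor at z ≈ 37, as expected. I'll ease off slightly, open and withdraw.

Request:
arm_command:
  series:
    - [0, 0, 0.003, 0, 0, 0, 30]
    - [0, 0, 0, 0, 0, 0, 40]
    - [0, 0, 0, 0, 0, 0, 50]
    - [0, 0, 0, 0, 0, 0, 58]
    - [0, 0, 0, 0, 0, 0, 58]

```text
t: 18.87
position: [435.6, 132.9, 36.4]
tcp_rot: [180.0, 0.0, 4.1]
ft_force: [1.6, 0.3, 0.4]
width: 0.584
grip_force: 0.0
```

Request:
arm_command:
  series:
    - [0, 0, 0.01, 0, 0, 0, 58]
    - [0, 0, 0.02, 0, 0, 0, 58]
    - [0, 0, 0.03, 0, 0, 0, 58]
    - [0, 0, 0.05, 0, 0, 0, 58]
    - [0, 0, 0.06, 0, 0, 0, 58]

```text
t: 19.28
position: [434.4, 132.7, 122.1]
tcp_rot: [180.0, 0.2, 4.2]
ft_force: [0.3, -0.3, -0.4]
width: 0.575
grip_force: 0.0
```

Request:
arm_command:
  series:
    - [0, -0.05, 0.06, 0, 0, 0, 58]
    - [0, -0.08, 0.03, 0, 0, 0, 58]
    - [0, -0.08, 0, 0, 0, 0, 58]
    - [0, -0.08, 0, 0, 0, 0, 58]
    - [0, -0.06, 0, 0, 0, 0, 58]

```text
t: 19.7
position: [435.9, -44.8, 167.8]
tcp_rot: [179.9, -0.1, 4.0]
ft_force: [1.2, -0.8, -1.1]
width: 0.578
grip_force: 0.0
```

Request:
arm_command:
  series:
    - [0, 0, 0, 0, 0, 0, 58]
    - [0, 0, 0, 0, 0, 0, 58]
    - [0, 0, 0, 0, 0, 0, 58]

```text
t: 19.95
position: [435.9, -40.1, 166.9]
tcp_rot: [-180.0, -0.1, 4.2]
ft_force: [-0.3, 1.0, 0.0]
width: 0.581
grip_force: 0.0
```

```bash
python3 - <<'E'
from h import *
o=arm.observe();print(o["t"],o["position"],o["ft_force"],o["width"],o["grip_force"])
a=arm.capture("scene");b=arm.capture("side");gb=cv2.cvtColor(b["frame"],cv2.COLOR_BGR2GRAY);print("hatch",[gb[r,255:290:2].tolist() for r in(125,150)])
c,s=np.cos(np.radians(4.2)),np.sin(np.radians(4.2))
for z,x,y in((58,-55,-2),):
    print("expected cap px",proj(a,(490.7+x*c-y*s,138.8+x*s+y*c,z)),"top",proj(a,(490.7+x*c-y*s,138.8+x*s+y*c,66)))
g=(a["frame"].max(2)<32).astype(np.uint8);n,l,st,ce=cv2.connectedComponentsWithStats(g[220:330,140:290])
for i in range(1,n):
    if st[i,4]>60:
        p=plane(a,*(ce[i]+[140,220]),58)[:2]-[490.7,138.8];print(st[i],ce[i]+[140,220],"store xy",np.round([c*p[0]+s*p[1],-s*p[0]+c*p[1]],1))
E
```

```text
19.95 [435.93394918 -40.07225411 166.86251314] [-0.29106954  1.01077162  0.03766655] 0.5812011610985908 0.0
hatch [[137, 137, 137, 136, 132, 56, 50, 67, 95, 94, 80, 74, 82, 122, 138, 137, 138, 138], [136, 136, 135, 135, 135, 122, 63, 64, 96, 97, 80, 74, 81, 120, 137, 136, 137, 135]]
expected cap px [224.50624254 294.43352605] top [224.13302988 292.49605821]
```

```bash
python3 - <<'E'
from h import *
a=arm.capture("scene");g=cv2.cvtColor(a["frame"],cv2.COLOR_BGR2GRAY)
print("new");print(g[280:322:2,206:246:2]);print("stored");print(g[238:276:3,172:236:3])
E
```

```text
new
[[ 46  49  51  47  51 194 236 193 170 173 171 170 137  52  50  50  48  47
   49  49]
 [ 47  49  51 122 217 221 171 171 170 172 151  89  49  47  48  50  51  53
   49  48]
 [ 48  97 210 216 172 174 172 173 151  94  52  48  48  48  49  48  51  49
   48  48]
 [195 219 188 175 174 172 171 140  45  45  45  50  48  47  49  48  46  48
   51  49]
 [203 167 168 174 172 142  47  43  42  46  48  41  43  43  50  48  50  49
   48  52]
 [174 174 173 151  91  48  55  45  47  43  43  45  44  40  48  48  50  47
   47  48]
 [173 173  93  51  47  49  49  54  52  53  45  52  52  47  50  48  48  51
   46  50]
 [142  51  47  49  48  44  39  45  43  42  44  46  40  44  46  49  48  51
   51  49]
 [ 48  49  48  48  48  45  39  41  45  45  48  46  46  36  46  48  50  46
   51  51]
 [ 49  46  48  49  47  30  48  41  40  46  48  46  50  30  43  44  49  47
   49  48]
 [ 49  44  48  50  46  39  33  40  44  48  46  51  24  39  51  48  47  52
   47 117]
 [ 49  50  48  49  49  47  45  27  28  28  26  32  43  83  60  48  48  50
  197 230]
 [ 50  49  49  51  47  51  84  68  48  37  49  78  86  84  75  50 190 235
  
[... 1206 characters left out ...]
8  50  47  48  53  41  45  47
   44  50  51 101]
 [163 164 163 164 164 162 172 148  46  49  48  51  50  32  46  45  42  43
   31  49  49  52]
 [165 168 168 164 164 147  40  50  48  47  49  49  48  46  21  25  27  26
   77  47  51  50]
 [164 169 186 169  87  47  50  48  50  50  49  49  48  48  85  81  76  89
   84  33  50  52]
 [166 227 127  51  43  41  45  46  49  49  49  49  48  50  85  89  87  89
   82  47  47  50]
 [127  50  47  43  44  44  45  46  48  50  49  47  47  50  63  92  87  87
   79  50  50  50]
 [ 49  48  42  53  46  50  52  50  48  45  46  49  49  51  48  46  58  49
   50  49 186 215]
 [ 50  50  42  36  47  46  43  28  42  48  48  49  46  48  47  47  48  50
  122 215 169 170]]
```

The cap ellipse sits around scene (224.5,294), against an expected (224.5,294.4). The body shows below it just like the stored cases, so the case stands upright. The hatch profile is unchanged and the arm is clear, so I'll hand in.

```bash
python3 -c "
from station import arm
print(arm.job_done())"
```

```text
the job is handed in; nothing more can be done
None
```

I handed the job in: the objective case stands upright in the front bay, released gently, with the hatch left standing open at about 90° and the arm clear; the hand-in returned no verdict.

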